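Shut the guide plate and hold the setting punch centred over the rivet

ROBOT

A 6-joint arm with a two-finger parallel gripper is mounted at the origin on the work surface. World frame = base frame: x ahead of the robot, y to its left, z up, the work surface at z = 0. Lengths are in m, angles in rad, forces in N, time in s.
With the tool pointing down it reaches from about 0.35 to 0.8 m from the base axis. Payload 7.3 kg.
Tool frame: the origin (TCP) lies midway between the tips of the shut fingers; the grasp point (between the pads) lies 19 mm behind it; z points along the fingers, y is the line along which they close (so a half turn about z gives the same grasp; the last joint's range is limited). The gripper opens to 85 mm and grips with 20 to 120 N. Pads are 22 mm wide; open, the fingers measure 114 mm over their backs; the gripper's body (76 mm by 85 mm) begins 54 mm behind the grasp point. The pads swing forward as they close: fully open they stand 13 mm farther back than shut.
Start: joints at [1.155, 0.342, 1.524, -0, 1.275, -0.146], TCP at [0.14, 0.506, 0.231] pointing down, gripper open.
Joint ranges: [-2.53, 2.53], [-0.77, 2.02], [0.04, 2.7], [-1, 4.14], [0.28, 2.66], [-3.11, 3.11]. Speed limits (rad/s): [2.57, 2.57, 3.14, 3.14, 3.14, 3.14].

INTERFACE

Orientations are given as [roll, pitch, yaw] about the fixed x, y, z axes, in that order (R = Rz(yaw) Ry(pitch) Rx(roll)).
In Python, from bench import bot gives the robot as it stands. The module is installed in compiled form; this text tells all that it offers.
- The arm moves only by the shell command python3 -m pendant 'ROWS' [FORCE]. ROWS is JSON, a list that holds one entry, the list of rows, each a list of 5 numbers: the opening, from 0 (shut) to 1 (fully open), then the shift along the tool's x, y, z scaled (see below), then the turn about the tool's z scaled (see below). A call has exactly 8 rows; each row shifts and turns the commanded pose from where the row before left it, along the tool's axes as they then stand; what a row does not reach is not made up. The controller multiplies each number of a shift by 0.03 m and each number of a turn by 0.1 rad. A row lasts 1/8 s, in which the tool goes at most 62.5 mm and 10.7 degrees, less where a joint would pass 70% of its speed; a pose out of reach is approached as far as the arm can. A call with a number of a shift or a turn outside -1 to 1 is refused whole. A call with a gripper value outside its range is refused whole. The fingers move at their own pace and stop on an object; FORCE is the grip in N (left out, the last holds). Time passes only in rows, so rows that do not move let the fingers close, or fill a call up. It gives the time, the measured TCP pose, the force, the opening and the grip force at its end, in the units of the state.
- bot.get_state(): the state, without advancing time (a new reading comes with each control period).
- bot.get_image(name): name is "scene" or "top" or "wrist"; returns a dict with "frame" (480x640x3 uint8, blue, green, red), "depth" (480x640 float32, m along the optical axis (not along the pixel's ray), 0 where there is no reading), "fx", "fy", "cx", "cy" (pixels), "world_to_cam" (4x4, takes a point from world to camera coordinates); the wrist camera has in their place "T_tool_cam" (4x4, takes a point from camera to tool coordinates, whose origin is the TCP and whose axes are the flange's). Camera axes: x right, y up, looking along -z (the intrinsics and any distortion apply to the point x, -y, -z); pixel columns grow to the right and rows downward; lengths in m; the calibration is good to about 2 mm. A picture is of the moment at which its call begins: read the wrist's pose just before it.
- bot.hand_in(): hands the job in; it is judged then, once.
The state is a dict: "clock": time; "joints": joint angles; "joint_velocities": joint speeds; "joint_torque": joint torques, N m; "tool_pos": TCP position; "tcp_rot": TCP orientation; "force": force on the tool from outside, world axes, zero at the start; "moment": the same for the moment, N m; "grip_width": opening from 0.0 (shut) to 1.0 (fully open); "gripper_force": force on a finger pad.
Only numpy, scipy, OpenCV 4.12 (cv2) and the standard library are available. Lean on these libraries where they do the work, as an engineer would, in place of code of your own. Each camera call takes 0.05 s, during which the arm holds its last target. There are 200 camera calls.

TASK

On the riveting fixture, swing the hinged guide plate fully shut so that its tab drops behind the rim. Then take the setting punch (the tallest tool in the wooden block, with the plain straight grip) and lower it upright through the guide hole, never letting it touch any part of the fixture, until its tip is about 10 mm above the rivet. Finish while still holding it there in the gripper, still and centred in the hole, with the plate shut and everything else left where it was.

Things in the scene. Friction and masses are not known exactly. Their poses are not given: they have to be found in the camera images.
- jig: riveting fixture, fixed: dark steel base 190 x 130 x 12 mm on a marble slab 30 mm thick (280 x 320 mm). Origin under the centre of the base, 30 mm above the table, z up. Two hinge posts at its -x end; at its +x end an upright rim wall (90 mm wide, x = 77 to 85 mm, top at z = 74 mm); open sides. Below the guide hole: a round anvil with a brass rivet.
- guide (a joint): hinge of the aluminium guide plate (140 x 110 x 10 mm), rad: 0 = shut (level, at its stop), growing as the free end swings up; starts at 0.65 to 1.1. Stiff (0.3 N m of friction): the plate stays where left and must be pushed all the way, with 1 to 4 N at the free end. A tab 50 mm wide, 14 mm deep under the free end then lies just inside the rim.
- guide_hinge (a point): point on the hinge axis of the guide plate, mid-width, at (-75, 0, 80) mm in the frame of jig. The hinge axis is the y axis of jig. When the plate is shut it spans z = 75 to 85 mm in that frame. Axes turn with the plate: x along the plate from hinge to free end, z out of its top face
- guide_edge (a point): middle of the place to push: on the top face of the guide plate, 130 mm from the hinge axis and 15 mm in from the free end; 5 mm above the hinge axis in plate axes. Axes turn with the plate: z out of its top face
- guide_bore (a point): centre of the mouth of the guide hole: a straight round hole 20 mm in diameter and 20 mm long through the plate and the steel collar (32 mm outside, 10 mm high) on it. 75 mm from the hinge axis and, along the plate's z, 15 mm above it, at the top of the collar. Axes turn with the plate: z along the hole, up when shut
- rivet_top (a point): top of the brass rivet (14 mm across) on the anvil, straight below the guide hole when the plate is shut: 61 mm below the mouth of the hole, 34 mm above the origin of jig
- rack: wooden tool block, fixed on the table, 60 x 210 x 55 mm, origin under its centre; three holes 12 mm wide, 40 mm deep, in a row along its y axis at -70, 0 and +70 mm. Any of the tools may be in any hole.
- punch: the setting punch, steel, loose, the tallest of the three tools in the block: a plain stem 10 mm in diameter and 100 mm long below a plain straight cylindrical grip 20 mm in diameter and 50 mm long; 0.13 to 0.25 kg. Stands upright in the block. Origin at the centre of its flat lower tip (40 mm down in the hole at the start), z up along it to the grip
- punch_grip (a point): middle of the punch's cylindrical grip, 125 mm above the tip on its axis
- doming_tool: bystander in the block: shorter steel tool (99 mm) with a round mushroom head 32 mm across; origin at its lower tip
- flat_setter: bystander in the block: shorter steel tool (92 mm) with a flat disc head 34 mm across; origin at its lower tip
- mallet: bystander: mallet with a white cylindrical head 52 mm across, lying on the table; origin on the table below it
- jar: bystander: amber jar 56 mm across, 75 mm high; origin under its centre
- rivet_dish: bystander: steel dish 70 mm across, 30 mm high; origin under its centre
- strop: bystander: dark wooden strip 70 x 260 x 12 mm; origin under its centre
- case: bystander: black spectacle case 75 x 165 x 45 mm; origin under its centre
- awl: bystander: tool with a wooden handle, lying on the table; origin under it

How it is judged:
On the way, in this order (a step that is already met when the one before it is completed fails the run):
1. the guide plate is shut, its tab behind the rim (value of joint guide below 0.04 rad), for 0.2 s.
2. the punch is drawn out of the tool block and held upright by the gripper (z of punch in the frame of rack above 0.06 m and angle between punch's own z axis and vertical below 0.3 rad and contact force between the fingers and punch above 2 N), for 0.2 s.
3. the tip of the punch has come down through the guide hole of the shut plate (value of joint guide below 0.04 rad and z of punch in the frame of guide_bore below -0.022 m and horizontal distance between punch and guide_bore below 0.008 m), for 0.1 s.
At the end, for the whole second after the job is handed in: The plate is shut (within 0.04 rad), the punch is held by the gripper alone, still (under 20 mm/s) and upright (within 0.08 rad), its tip within 3.5 mm of the hole's axis and 3 to 17 mm above the rivet, touching no part of the fixture (value of joint guide below 0.04 rad and horizontal distance between punch and guide_bore below 0.0035 m and angle between punch's own z axis and vertical below 0.08 rad and z of punch in the frame of rivet_top between 0.003 and 0.017 m and contact force between punch and jig below 0.2 N and contact force between the fingers and punch above 2 N and linear speed of punch below 0.02 m/s); the arm keeps its last pose, push and grip.
It fails at once if the punch touches the fixture (guide hole, plate, rim, rivet or base) (contact force between punch and jig above 0.3 N).
It fails at once if another thing is pushed more than 25 mm from its place (distance of any of doming_tool, flat_setter, mallet, jar, rivet_dish, strop, case, awl from where it was at the start of the episode above 0.025 m).
It also fails if it takes over 61 s, if anything falls off the work surface, if the arm or the gripper's body presses on something with over 40 N, if the wrist force passes 120 N, or if a joint passes its speed limit or range.

## Working session

There is one attempt and no reset: what is moved stays moved. The work goes in short steps, Python scripts to look and compute and a shell command to move; the robot and the scene stay as the last step left them, time stands still between calls to the robot, and variables do not carry over. Pictures are saved under pics/ and viewed, at most 10 in all, crops included, and the job is handed in when it is done.

```bash
mkdir -p pics
cat > h.py <<'E'
import numpy as np, cv2
from bench import bot
from scipy.spatial.transform import Rotation as R
def cloud(name, st=None):
    im=bot.get_image(name); d=im["depth"]; v,u=np.mgrid[0:480,0:640]
    p=np.stack([(u-im["cx"])/im["fx"]*d,-(v-im["cy"])/im["fy"]*d,-d],-1)
    if name=="wrist":
        T=im["T_tool_cam"]; p=p@T[:3,:3].T+T[:3,3]
        p=p@R.from_euler("xyz",st["tcp_rot"]).as_matrix().T+np.array(st["tool_pos"])
    else:
        T=np.linalg.inv(im["world_to_cam"]); p=p@T[:3,:3].T+T[:3,3]
    p[d==0]=np.nan
    return im["frame"],p,im
E
python3 - <<'E'
from h import *
print(bot.get_state())
for n in("scene","top"):
    f,p,im=cloud(n); cv2.imwrite(f"pics/{n}0.png",f); np.save(n+"0.npy",p)
    print(n,[k for k in im],im["fx"],np.linalg.inv(im["world_to_cam"]).round(3).tolist())
E
```

```text
{'clock': 0.0, 'joints': array([ 1.15500221e+00,  3.42728581e-01,  1.52502709e+00, -3.87234318e-05,
        1.27540194e+00, -1.46027629e-01]), 'joint_velocities': array([ 0.00042003, -0.00108623,  0.00036748, -0.0008426 , -0.00165722,
        0.00041102]), 'joint_torque': array([ 4.17280198e-04, -4.33677685e+01, -2.46009833e+01, -1.23317045e-04,
        7.97605055e-03,  1.16910445e-05]), 'tool_pos': array([0.13975316, 0.50563419, 0.23061941]), 'tcp_rot': array([-3.14003896e+00, -1.91081673e-04,  2.87183732e+00]), 'force': array([0.54240724, 0.4460899 , 0.59756398]), 'moment': array([-0.00255293,  0.03275045,  0.03882168]), 'gripper_force': 0.0, 'grip_width': 1.00236490120743}
scene ['frame', 'depth', 'fx', 'fy', 'cx', 'cy', 'world_to_cam'] 542.814147253161 [[0.193, -0.826, 0.529, 1.173], [0.981, 0.168, -0.096, -0.077], [-0.009, 0.538, 0.843, 1.118], [0.0, 0.0, 0.0, 1.0]]
top ['frame', 'depth', 'fx', 'fy', 'cx', 'cy', 'world_to_cam'] 609.6712238230028 [[0.003, 0.995, -0.095, 0.423], [-1.0, 0.002, -0.016, 0.045], [-0.016, 0.095, 0.995, 1.359], [0.0, 0.0, 0.0, 1.0]]
```

View pics/scene0.png

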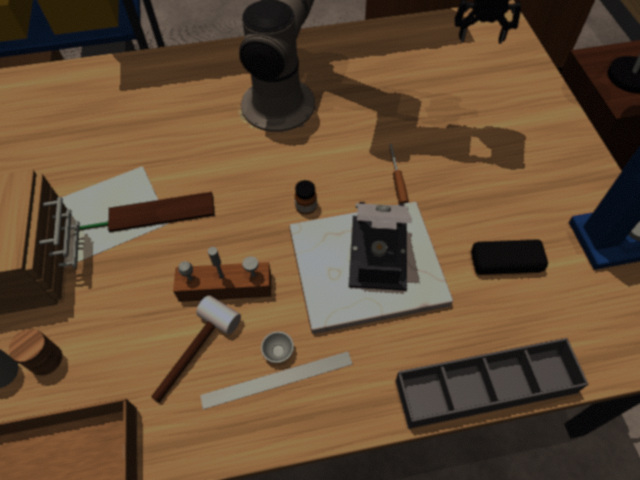

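View pics/top0.png

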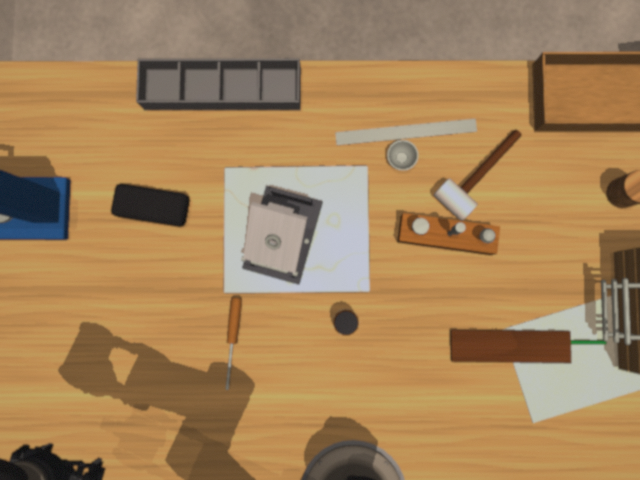

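The top view shows the jig at about (283,236), with the hinge at its lower end and the rim at the upper end, the collar at (273,241). The rack is at (448,233), and its middle tool (459,228) looks like the tall punch. The scene view agrees.

Run:
```python
from h import *
for n,box in(("top",(225,175,345,300)),("scene",(340,190,420,300))):
    P=np.load(n+"0.npy"); f=cv2.imread(f"pics/{n}0.png")
    q=P[box[1]:box[3],box[0]:box[2]].reshape(-1,3); q=q[~np.isnan(q[:,0])]
    print(n,"z hist",np.histogram(q[:,2],bins=np.arange(-.01,.28,.01))[0])
    h=q[q[:,2]>.125]
    rng=np.random.default_rng(0);best=0
    for _ in range(500):
        a=h[rng.choice(len(h),3,False)];nn=np.cross(a[1]-a[0],a[2]-a[0])
        if np.linalg.norm(nn)<1e-6: continue
        nn/=np.linalg.norm(nn);m=abs((h-a[0])@nn)<.002
        if m.sum()>best:best=m.sum();bm=m
    g=h[bm];c=g.mean(0);nn=np.linalg.svd(g-c)[2][2];nn*=np.sign(nn[2])
    print("plane",best,len(h),c.round(4),nn.round(4),"ang",np.arccos(nn[2]),"yaw",np.arctan2(-nn[1],-nn[0]))
    r,_,_=cv2.minAreaRect((g[:,:2]*1000).astype(np.float32)),0,0;print(r,cv2.boxPoints(r))
    b=q[(q[:,2]>.037)&(q[:,2]<.048)];r=cv2.minAreaRect((b[:,:2]*1000).astype(np.float32));print("base",len(b),r,cv2.boxPoints(r).tolist())
    b=q[(q[:,2]>.098)&(q[:,2]<.108)];print("rim",len(b),b.mean(0) if len(b) else 0)
for n,box in(("top",(395,205,505,258)),("scene",(170,240,275,305))):
    P=np.load(n+"0.npy");q=P[box[1]:box[3],box[0]:box[2]]
    m=(np.nan_to_num(q[...,2])>.065).astype(np.uint8)
    k,l,s,c=cv2.connectedComponentsWithStats(m)
    for i in range(1,k):
        if s[i,4]>8:
            t=q[l==i];print(n,s[i],"mid",((t.max(0)+t.min(0))/2).round(4),"zmax",t[:,2].max(), "top",t[t[:,2]>t[:,2].max()-.006].mean(0).round(4),(l==i).sum())
    b=q.reshape(-1,3);b=b[(b[:,2]>.051)&(b[:,2]<.059)];print("rack",cv2.minAreaRect((b[:,:2]*1000).astype(np.float32)))
```

```text
top z hist [ 474  332   15 4989 4126 1184   31   33   31   35   46  172  264  280
  283  299  253  290  342  352  347  510  255    1    0    0    0    0
    0]
plane 1970 3073 [0.5422 0.1611 0.1731] [-0.6738  0.1896  0.7142] ang 0.775296140289662 yaw -0.27434568421297156
((539.4906616210938, 162.02516174316406), (110.3772964477539, 96.09125518798828), 74.07418060302734) [[478.14578 122.13814]
 [570.5488   95.77141]
 [600.8356  201.91219]
 [508.4325  228.27892]]
base 1581 ((561.9577026367188, 151.8050537109375), (243.4724578857422, 252.73741149902344), 86.79560089111328) [[428.98175048828125, 37.32294464111328], [681.3240356445312, 23.19538116455078], [694.9336547851562, 266.28717041015625], [442.59136962890625, 280.41473388671875]]
rim 170 [0.63099334 0.1363821  0.10349799]
scene z hist [ 539  595   43 1294 2031 2357  244  127   90   98   96  170   60   39
   40   40   42   60   97   95  106  276  230    0    0    0    0    0
    0]
plane 565 1004 [0.551  0.1562 0.1817] [-0.671   0.1847  0.7181] ang 0.7697350449966205 yaw -0.2685932126230202
((541.9575805664062, 159.309326171875), (1
[... 677 characters left out ...]
0.5603 -0.2035  0.1662] 141
top [ 85  23  15  15 180] mid [ 0.5523 -0.2728  0.1034] zmax 0.11689680230679933 top [ 0.5507 -0.2723  0.1129] 180
rack ((578.4833984375, -206.67816162109375), (210.3878936767578, 97.47108459472656), 82.69329833984375)
scene [ 38   7  15  29 224] mid [ 0.5638 -0.2063  0.1175] zmax 0.16920359636884985 top [ 0.5638 -0.2064  0.1658] 224
scene [ 72  16  16  19 207] mid [ 0.5725 -0.1376  0.0895] zmax 0.1130796638942968 top [ 0.5734 -0.1377  0.1089] 207
scene [  8  21  15  17 190] mid [ 0.5557 -0.275   0.0926] zmax 0.11928977052559342 top [ 0.5559 -0.2775  0.1148] 190
rack ((580.4197998046875, -209.307861328125), (209.958740234375, 98.66471862792969), 82.85672760009766)
```

```bash
python3 -m pendant '[[[0,-1,-0.47,-0.2,0],[0,-1,-0.47,-0.2,0],[0,-1,-0.47,-0.2,0],[0,-1,-0.47,-0.2,0],[0,-1,-0.47,0,0],[0,-1,-0.47,0,0],[0,-1,-0.47,0,0],[0,-1,-0.47,0,0]]]' 40
python3 -m pendant '[[[0,-1,-0.47,0,0],[0,-1,-0.47,0,0],[0,-1,-0.47,0,0],[0,-1,-0.47,0,0],[0,-1,-0.47,0,0],[0,-1,-0.47,0,0],[0,-1,-0.47,0,0],[0,-1,-0.47,0,0]]]'
cat >> h.py <<'E'
JO=np.array([.5626,.1545,.03]);JY=-.271
def injig(p,o=None):
    return R.from_euler("z",-JY).apply(np.array(p)-(JO if o is None else o))
E
python3 - <<'E'
from h import *
s=bot.get_state();print(s["tool_pos"],s["tcp_rot"],s["force"],injig(s["tool_pos"]))
f,p,im=cloud("wrist",s);cv2.imwrite("pics/w1.png",f)
E
```

```text
clock: 1.1
tool_pos: [0.3417, 0.3324, 0.255]
tcp_rot: [-3.141, -0.0, 2.872]
force: [-0.4, -0.3, 0.2]
grip_width: -0.002
gripper_force: 0.0
clock: 2.1
tool_pos: [0.543, 0.1598, 0.2549]
tcp_rot: [-3.141, -0.001, 2.872]
force: [-0.2, 0.4, -0.0]
grip_width: -0.003
gripper_force: 0.0
[0.54298257 0.15984995 0.25485376] [-3.14135906e+00 -8.86884367e-04  2.87171448e+00] [-0.23335175  0.36315678 -0.0319076 ] [-2.03336253e-02 -9.67890754e-05  2.24853764e-01]
```

View pics/w1.png

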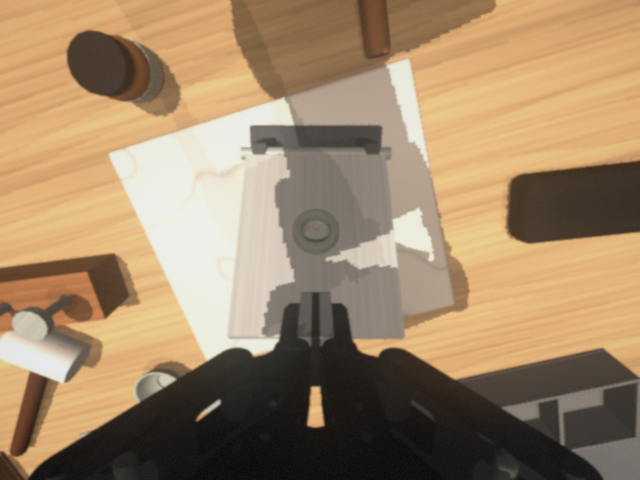

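The wrist view shows the plate square to the tool. Its free end is at row 338, the fingertips at (316,300), and the collar at (316,231). I'll push it shut along the arc.

```bash
python3 -m pendant '[[[0,-0.4,0,0.6,0],[0,-0.4,0,0.6,0],[0,-0.2,0,0.4,0],[0,-0.2,0,0.5,0],[0,-0.36,0,0.6,0],[0,-0.24,0,0.5,0],[0,-0.19,0,0.5,0],[0,-0.1,0,0.3,0]]]'
python3 -m pendant '[[[0,-0.05,0,0.2,0],[0,-0.03,0,0.2,0],[0,0,0,0.2,0],[0,0,0,0.1,0],[0,0,0,0.1,0],[0,0,0,0.05,0],[0,0,0,0,0],[0,0,0,0,0]]]'
python3 - <<'E'
from h import *
s=bot.get_state();print(s["force"],injig(s["tool_pos"]))
E
```

```text
clock: 3.15
tool_pos: [0.6027, 0.1438, 0.1339]
tcp_rot: [-3.141, -0.001, 2.872]
force: [-1.5, 0.5, 0.4]
grip_width: -0.002
gripper_force: 0.4
clock: 4.15
tool_pos: [0.6054, 0.1434, 0.1148]
tcp_rot: [3.141, 0.003, 2.872]
force: [-10.9, -2.2, 28.6]
grip_width: 0.001
gripper_force: 14.2
[-10.90153597  -2.22183899  28.58717833] [0.04419221 0.00071702 0.08476458]
```

```bash
python3 -m pendant '[[[0,0,0,-0.5,0],[0,0,0,-1,0],[0,0.2,0,-1,0],[0,0.4,0,-1,0],[0,0.6,0,-0.8,0],[0,0.6,0,0,0],[0.4,0.2,0,0,0],[0.4,0,0,0,0]]]'
python3 - <<'E'
from h import *
s=bot.get_state();print(s["tool_pos"],s["tcp_rot"],s["force"],injig(s["tool_pos"]))
for n in("wrist","top","scene"):
    s=bot.get_state();f,p,im=cloud(n,s);cv2.imwrite(f"pics/{n}2.png",f);np.save(n+"2.npy",p)
    q=p.reshape(-1,3);j=injig(q);k=(abs(j[:,0])<.075)&(abs(j[:,1])<.06)
    a=k&(j[:,2]>.079)&(j[:,2]<.0895);g=j[a]
    if len(g)>50:
        c=g.mean(0);nn=np.linalg.svd(g-c)[2][2];nn*=np.sign(nn[2])
        print(n,len(g),"plate z",c.round(4),"n",nn.round(4),"rect",cv2.minAreaRect((g[:,:2]*1000).astype(np.float32)))
    a=k&(j[:,2]>.0905)&(j[:,2]<.100)&(np.hypot(j[:,0],j[:,1])<.03);g=q[a]
    if len(g)>20: print("collar",len(g),cv2.minEnclosingCircle((g[:,:2]*1000).astype(np.float32)),g.mean(0))
f=cv2.imread("pics/wrist2.png")
E
```

```text
clock: 5.15
tool_pos: [0.5473, 0.1593, 0.2387]
tcp_rot: [-3.142, -0.0, 2.872]
force: [0.4, -0.7, -0.3]
grip_width: 0.393
gripper_force: 0.0
[0.54729143 0.15933623 0.23866922] [-3.14153486e+00 -1.78908742e-04  2.87207186e+00] [ 0.36203997 -0.73311488 -0.33586177] [-0.0160445   0.0005617   0.20866922]
wrist 20215 plate z [-0.0139  0.0014  0.0848] n [-0.002  -0.0013  1.    ] rect ((-3.4125289916992188, 0.6750335693359375), (142.8308563232422, 118.8628158569336), 0.10969125479459763)
collar 771 ((560.7076416015625, 156.55630493164062), 16.042118072509766) [0.55999004 0.15673798 0.12424768]
top 1125 plate z [-0.0276 -0.0055  0.0845] n [3.e-03 5.e-04 1.e+00] rect ((-19.026416778564453, -15.945693969726562), (86.74935150146484, 180.18051147460938), 53.100364685058594)
scene 2624 plate z [ 0.0008 -0.0012  0.0852] n [-0.     0.002  1.   ] rect ((-2.4723129272460938, -0.2139892578125), (145.29339599609375, 115.57422637939453), 0.20348043739795685)
collar 104 ((560.2803955078125, 154.91714477539062), 17.020751953125) [0.56106586 0.1540146  0.12430654]
```

View pics/wrist2.png

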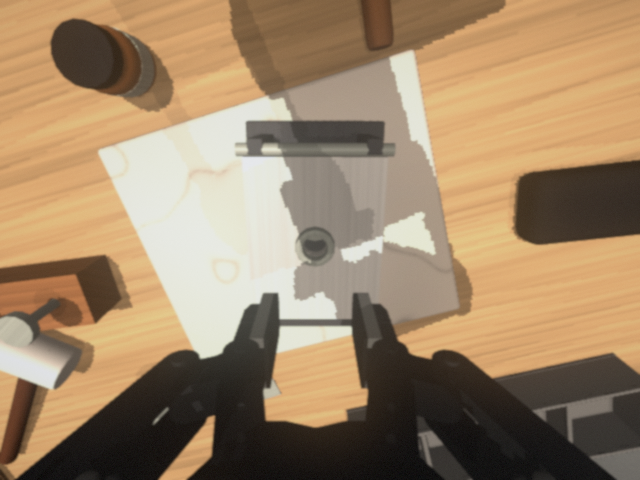

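The plate is level and shut, with the collar at (315,246). The bore is near (0.5606, 0.156). Next I'll go to the punch.

```bash
python3 -m pendant '[[[0.5,-0.3,-1,0,0],[0.5,-0.3,-1,0,0],[0.5,-0.3,-1,0,0],[0.5,-0.3,-1,0,0],[0.5,-0.3,-1,0,0],[0.5,-0.3,-1,0,0],[0.5,-0.3,-1,0,0],[0.5,-0.3,-1,0,0]]]'
python3 -m pendant '[[[0.5,-0.15,-1,0,0],[0.5,-0.15,-1,0,0],[0.5,-0.15,-1,0,0],[0.5,-0.15,-0.55,0,0],[0.5,0,0,0,0],[0.5,0,0,0,0],[0.5,0,0,0,0],[0.5,0,0,0,0]]]'
python3 - <<'E'
from h import *
s=bot.get_state();print(s["tool_pos"],s["tcp_rot"])
f,p,im=cloud("wrist",s);cv2.imwrite("pics/wrist3.png",f)
q=p.reshape(-1,3);near=np.hypot(q[:,0]-.562,q[:,1]+.205)<.03
for lo,hi in((.12,.14),(.14,.16),(.16,.17),(.057,.11)):
    g=q[near&(q[:,2]>lo)&(q[:,2]<hi)]
    if len(g)>10: print(lo,len(g),cv2.minEnclosingCircle((g[:,:2]*1000).astype(np.float32)),g.mean(0).round(4),g[:,2].max())
t=s["tool_pos"];yw=s["tcp_rot"][2];d=np.array([.562,-.205])-t[:2]
print("tool dx,dy",d@[np.cos(yw),np.sin(yw)],d@[np.sin(yw),-np.cos(yw)])
E
```

```text
clock: 6.3
tool_pos: [0.553, -0.0927, 0.2384]
tcp_rot: [3.142, -0.0, 2.871]
force: [-0.2, -0.0, 0.2]
grip_width: 0.502
gripper_force: 0.0
clock: 7.3
tool_pos: [0.5419, -0.1979, 0.2389]
tcp_rot: [3.141, 0.0, 2.873]
force: [0.7, 0.5, 0.6]
grip_width: 0.502
gripper_force: 0.0
[ 0.54189171 -0.19791582  0.23891832] [3.14144157e+00 2.00028289e-04 2.87287388e+00]
0.12 221 ((562.4222412109375, -204.34649658203125), 9.742530822753906) [ 0.556  -0.2024  0.1302] 0.13993873051151917
0.14 275 ((560.90380859375, -203.61288452148438), 9.596686363220215) [ 0.5561 -0.2022  0.1502] 0.15991062622212743
0.16 637 ((563.4097290039062, -204.31884765625), 10.238587379455566) [ 0.5624 -0.2043  0.1645] 0.16693129238161353
0.057 159 ((556.4031372070312, -204.01141357421875), 8.13392162322998) [ 0.5597 -0.2034  0.08  ] 0.10230225635534301
tool dx,dy -0.021267461934390972 -0.0014912656698724235
```

View pics/wrist3.png

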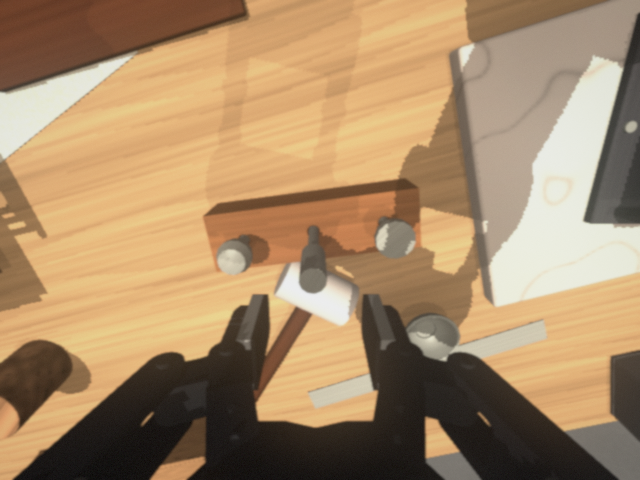

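The punch grip sits at (313,270), centred between the open fingers at (.5625, -.2043). The neighbouring heads are clear of them.

```bash
python3 -m pendant '[[[0.5,-0.36,-0.02,0,0],[0.5,-0.36,0,0,0],[0.5,0,0,0.7,0],[0.5,0,0,0.8,0],[0.5,0,0,0.8,0],[0.5,0,0,0.8,0],[0.5,0,0,0.6,0],[0.5,0,0,0,0]]]'
python3 -m pendant '[[[0.3,0,0,0,0],[0.2,0,0,0,0],[0.1,0,0,0,0],[0,0,0,0,0],[0,0,0,0,0],[0,0,0,0,0],[0,0,0,0,0],[0,0,0,0,0]]]' 60
```

```text
clock: 8.35
tool_pos: [0.5621, -0.2048, 0.1261]
tcp_rot: [3.141, -0.003, 2.872]
force: [-1.0, -0.9, -0.1]
grip_width: 0.5
gripper_force: 0.0
clock: 9.35
tool_pos: [0.563, -0.2054, 0.1288]
tcp_rot: [-3.141, 0.002, 2.872]
force: [0.6, 0.1, 5.5]
grip_width: 0.21
gripper_force: 58.4
```

```bash
python3 -m pendant '[[[0,0,0,-0.2,0],[0,0,0,-0.5,0],[0,0,0,-0.9,0],[0,0,0,-1,0],[0,0,0,-1,0],[0,0,0,-1,0],[0,0,0,-0.6,0],[0,0,0,-0.2,0]]]'
python3 -m pendant '[[[0,0,0,0,0],[0,0,0,0,0],[0,0,0,0,0],[0,0,0,0,0],[0,0,0,0,0],[0,0,0,0,0],[0,0,0,0,0],[0,0,0,0,0]]]'
cat >> h.py <<'E'
def punch(names=("wrist","top","scene"),show=None):
    for n in names:
        s=bot.get_state();f,p,im=cloud(n,s)
        if show: cv2.imwrite(f"pics/{n}{show}.png",f)
        R0=R.from_euler("xyz",s["tcp_rot"]).as_matrix();q=((p.reshape(-1,3)-s["tool_pos"])@R0)
        # stem points in the tool frame, slices below TCP
        m=(np.hypot(q[:,0],q[:,1])<.02)
        for lo in np.arange(.005,.13,.02):
            g=q[m&(q[:,2]>lo)&(q[:,2]<lo+.02)]
            if len(g)>8: print(n,"z",round(lo,3),len(g),"mean",(g.mean(0)*1000).round(1),"mid",((g.max(0)+g.min(0))*500).round(1),"zmax",(g[:,2].max()*1000).round(1))
E
python3 - <<'E'
from h import *
print(bot.get_state()["tool_pos"]);punch(show="4")
E
```

```text
clock: 10.35
tool_pos: [0.5625, -0.2049, 0.2916]
tcp_rot: [-3.141, 0.002, 2.872]
force: [0.1, -0.2, -2.1]
grip_width: 0.204
gripper_force: 58.6
clock: 11.35
tool_pos: [0.5624, -0.205, 0.2898]
tcp_rot: [3.142, 0.0, 2.872]
force: [0.3, 0.5, -0.9]
grip_width: 0.207
gripper_force: 58.6
[ 0.56239636 -0.20500113  0.28980511]
wrist z 0.005 292 mean [7.9 1.  9.4] mid [ 6.2  1.1 14.9] zmax 24.7
wrist z 0.025 252 mean [ 3.7  1.1 34.8] mid [ 2.7  1.1 35. ] zmax 45.0
wrist z 0.045 189 mean [ 3.7  1.1 54.5] mid [ 2.4  1.  55. ] zmax 64.9
wrist z 0.065 148 mean [ 3.7  1.  74.5] mid [ 2.3  1.1 75. ] zmax 85.0
wrist z 0.085 120 mean [ 3.8  1.2 94.4] mid [ 3.   1.2 95. ] zmax 104.9
wrist z 0.105 42 mean [  3.8   1.  109.2] mid [  2.8   0.9 109.5] zmax 113.8
scene z 0.005 33 mean [-6.6  1.2 12.5] mid [-5.7 -0.  14.9] zmax 24.4
scene z 0.025 29 mean [-3.2  0.7 34.9] mid [-1.8 -0.1 35.3] zmax 43.7
scene z 0.045 32 mean [-2.9  0.4 55.5] mid [-2.4 -0.5 54.3] zmax 63.7
scene z 0.065 30 mean [-2.9  1.1 75.2] mid [-1.7  0.3 75.2] zmax 84.7
scene z 0.085 26 mean [-3.5  1.  94.6] mid [-2.9 -0.3 95.2] zmax 105.0
scene z 0.105 10 mean [ -2.9  -0.2 108.8] mid [ -1.5  -0.2 108.8] zmax 112.3
```

View pics/wrist4.png

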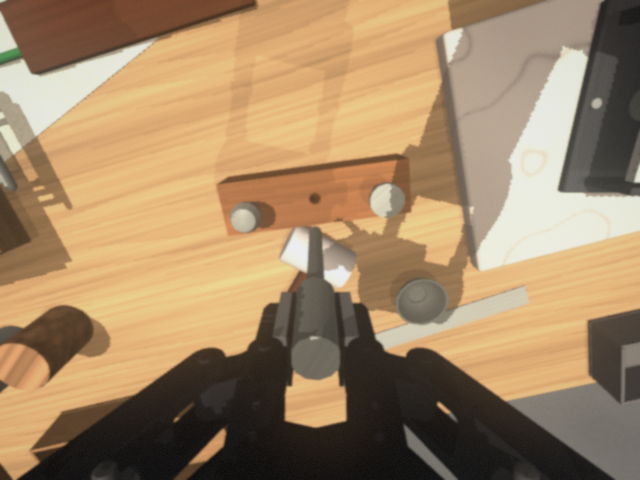

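The punch is gripped upright, its stem parallel to the tool axis (tip near (315,233)), and the block's middle hole is empty. I'll carry it over the bore.

```bash
python3 -m pendant '[[[0,0.11,0.4,0,0],[0,0.2,0.7,0,0],[0,0.22,0.8,0,0],[0,0.23,0.8,0,0],[0,0.23,0.8,0,0],[0,0.23,0.8,0,0],[0,0.22,0.8,0,0],[0,0.22,0.8,0,0]]]'
python3 -m pendant '[[[0,0.23,0.8,0,0],[0,0.23,0.8,0,0],[0,0.23,0.8,0,0],[0,0.23,0.8,0,0],[0,0.22,0.8,0,0],[0,0.22,0.8,0,0],[0,0.16,0.57,0,0],[0,0.08,0.3,0,0]]]'
python3 -m pendant '[[[0,0,0,0,0],[0,0,0,0,0],[0,0,0,0,0],[0,0,0,0,0],[0,0,0,0,0],[0,0,0,0,0],[0,0,0,0,0],[0,0,0,0,0]]]'
cat >> h.py <<'E'
def fitc(g,r=None):
    from scipy.optimize import least_squares
    c0=[*g.mean(0)]
    s=least_squares(lambda v:np.hypot(g[:,0]-v[0],g[:,1]-v[1])-r,c0,loss="soft_l1",f_scale=.0005);return s.x
def check(names=("wrist","scene"),show=None):
    for n in names:
        s=bot.get_state();f,p,im=cloud(n,s)
        if show: cv2.imwrite(f"pics/{n}{show}.png",f)
        R0=R.from_euler("xyz",s["tcp_rot"]).as_matrix();w=p.reshape(-1,3);q=(w-s["tool_pos"])@R0
        m=(np.hypot(q[:,0],q[:,1])<.015)&(w[:,2]>.13)
        for lo,hi in((.03,.055),(.055,.08),(.08,.11)):
            g=q[m&(q[:,2]>lo)&(q[:,2]<hi)]
            if len(g)>8: print(n,"stem",lo,len(g),(fitc(g[:,:2],.005)*1000).round(2))
        g=q[(w[:,2]>.1205)&(w[:,2]<.128)&(np.hypot(w[:,0]-.5606,w[:,1]-.156)<.022)]
        if len(g)>20:
            c,r=cv2.minEnclosingCircle((g[:,:2]*1000).astype(np.float32));print(n,"collar",len(g),np.round(c,2),round(r,2),"z",np.median(g[:,2]))
    print(s["tool_pos"],s["tcp_rot"],s["force"],s["clock"])
E
python3 -c "
from h import *
check(show='5')"
```

```text
clock: 12.5
tool_pos: [0.5611, -0.0187, 0.29]
tcp_rot: [3.141, 0.0, 2.873]
force: [-0.1, -0.2, -0.9]
grip_width: 0.212
gripper_force: 58.6
clock: 13.5
tool_pos: [0.5602, 0.1571, 0.2899]
tcp_rot: [3.141, 0.0, 2.873]
force: [-0.4, -1.4, -1.2]
grip_width: 0.213
gripper_force: 58.6
clock: 14.5
tool_pos: [0.5606, 0.1556, 0.2898]
tcp_rot: [3.141, 0.0, 2.872]
force: [-0.1, 1.1, -2.0]
grip_width: 0.211
gripper_force: 58.6
wrist stem 0.03 281 [-0.29  1.08]
wrist stem 0.055 208 [-0.25  1.09]
wrist stem 0.08 173 [-0.22  1.08]
wrist collar 542 [0.04 0.87] 15.87 z 0.16533852475307698
scene stem 0.03 38 [ 0.02 -0.76]
scene stem 0.055 33 [ 0.34 -0.75]
scene stem 0.08 39 [ 0.78 -0.99]
scene collar 99 [-0.65  0.37] 17.94 z 0.16529408181879093
[0.56063753 0.15561962 0.28980678] [3.14152362e+00 2.80942993e-05 2.87180732e+00] [ 0.2756446  -0.43382829 -1.24811594] 14.55
```

View pics/wrist5.png

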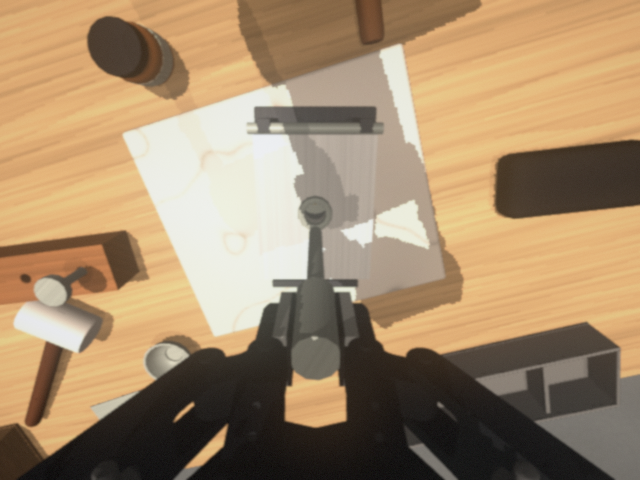

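Stem and collar agree to about 0.3 mm in the wrist view, with the tip just below the collar at (315,212). I'll lower it to just above the mouth and recheck.

```bash
python3 -m pendant '[[[0,0,0,0.2,0],[0,0,0,0.3,0],[0,0,0,0.3,0],[0,0,0,0.3,0],[0,0,0,0.2,0],[0,0,0,0,0],[0,0,0,0,0],[0,0,0,0,0]]]'
python3 -c "
from h import *
check()"
```

```text
clock: 15.6
tool_pos: [0.5608, 0.1557, 0.2512]
tcp_rot: [3.141, 0.001, 2.872]
force: [-1.1, -0.4, -1.2]
grip_width: 0.208
gripper_force: 58.6
wrist stem 0.03 289 [-0.3   1.05]
wrist stem 0.055 203 [-0.26  1.03]
wrist stem 0.08 178 [-0.21  1.08]
wrist collar 617 [0.46 0.88] 15.89 z 0.12678713032527536
scene stem 0.03 33 [ 0.86 -0.63]
scene stem 0.055 35 [ 0.37 -1.03]
scene stem 0.08 33 [ 0.83 -1.19]
scene collar 81 [-0.32 -1.72] 16.33 z 0.12690335060356087
[0.56079475 0.15564555 0.25116694] [3.14118753e+00 6.58661385e-04 2.87179282e+00] [ 0.20037394  0.40363019 -1.14520612] 15.65
```

```bash
python3 -m pendant '[[[0,0,0,0.2,0],[0,0,0,0.2,0],[0,0,0,0.2,0],[0,0,0,0.2,0],[0,0,0,0.2,0],[0,0,0,0.2,0],[0,0,0,0.1,0],[0,0,0,0.1,0]]]'
python3 -m pendant '[[[0,0,0,0.2,0],[0,0,0,0.2,0],[0,0,0,0.15,0],[0,0,0,0.1,0],[0,0,0,0.05,0],[0,0,0,0,0],[0,0,0,0,0],[0,0,0,0,0]]]'
python3 -c "
from h import *
check(show='6')
print(bot.get_state())"
```

```text
clock: 16.7
tool_pos: [0.5607, 0.1556, 0.2087]
tcp_rot: [3.141, 0.0, 2.872]
force: [-0.1, 0.1, -1.8]
grip_width: 0.208
gripper_force: 58.6
clock: 17.7
tool_pos: [0.5607, 0.1556, 0.188]
tcp_rot: [3.141, 0.0, 2.872]
force: [-0.1, -0.2, -0.2]
grip_width: 0.213
gripper_force: 58.6
wrist stem 0.03 288 [-0.3   1.05]
wrist stem 0.055 29 [-0.31  0.99]
wrist collar 1055 [0.44 0.8 ] 16.05 z 0.06350633953408918
scene stem 0.03 28 [ 0.6 -1.1]
scene collar 87 [ 0.56 -2.35] 18.94 z 0.06329068073046117
[0.56068507 0.15566835 0.18793417] [3.14139515e+00 2.35433841e-04 2.87190613e+00] [ 0.50984362 -0.18851943 -1.42055598] 17.75
{'clock': 17.8, 'joints': array([ 1.39002217e-01,  4.81188067e-01,  1.42894943e+00,  1.14622783e-04,
        1.23118496e+00, -1.16202993e+00]), 'joint_velocities': array([-5.78105736e-04,  3.74699136e-04,  7.78063700e-04, -2.76761730e-04,
        3.69086250e-05,  2.02166879e-04]), 'joint_torque': array([-1.45097429e-04, -5.08611846e+01, -2.46570843e+01,  1.81705309e-04,
       -3.16077612e-04,  3.21469042e-05]), 'tool_pos': array([0.56069121, 0.15562148, 0.18791462]), 'tcp_rot': array([3.14138608e+00, 2.04967963e-04, 2.87179029e+00]), 'force': array([-0.551373  ,  0.29404327, -1.27807659]), 'moment': array([0.01285309, 0.02050938, 0.00524912]), 'gripper_force': 58.62975060939789, 'grip_width': 0.21034340110589309}
```

View pics/wrist6.png

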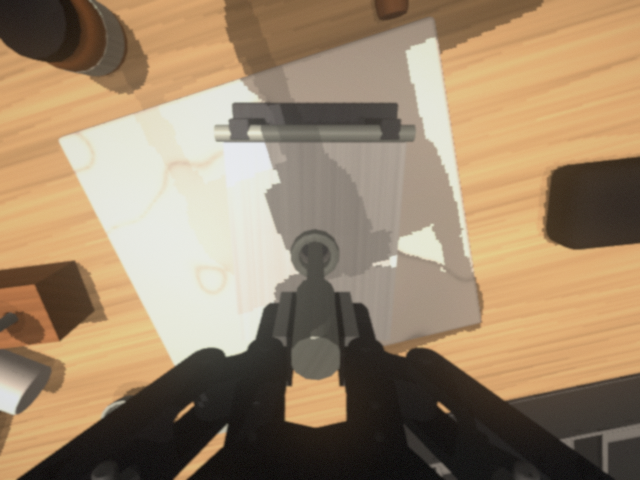

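The stem is in the bore, centred in the collar at (315,253), and the plate is shut. The tip is at about z = 0.074, 10 mm above the rivet, within 1 mm of centre and still.

```bash
python3 -c "
from bench import bot
print(bot.hand_in())"
```

```text
the job is handed in; nothing more can be done
None
```

The job is handed in (about 18 s of the 61 s used): the guide plate is shut, and the punch is held still and upright in the bore, within about 1 mm of its centre, with its tip about 10 mm above the rivet by my measurements; the hand-in returned no verdict.

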